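# Shut the marked air valve in the bench manifold box

### The arm

A 6-joint arm with a two-finger parallel gripper is mounted at the origin on the work surface. World frame = base frame: x ahead of the robot, y to its left, z up, the work surface at z = 0. Lengths are in m, angles in degrees, forces in N, time in s.
With the tool pointing down it reaches from about 0.4 to 0.825 m from the base axis. Payload 7 kg.
Tool frame: the origin (TCP) lies at the very end of the fingers, on their centre line; the grasp point (between the pads) lies 19 mm behind it (arm.pinch_z is the distance from the TCP to the grasp point, in m); y points along the fingers, x is the direction in which the jaws open and shut, and the axes are right-handed (so a half turn about y gives the same grasp; the last joint's range is limited). The gripper opens to 85 mm and grips with 20 to 120 N. Pads are 22 mm wide; open, the fingers measure 114 mm over their backs; the gripper's body (76 mm by 85 mm) begins 54 mm behind the grasp point. The pads swing forward as they close: fully open they stand 13 mm farther back than shut.
Start: joints at [-57.118, 20.546, 0.682, 0, -70.136, -16.507], TCP at [0.19, -0.648, 0.231] pointing down, gripper open.
Joint ranges: [-176.03, 176.03], [-82.01, 121.73], [-58.28, 71.71], [-173.87, 95.51], [-174.79, -0.11], [-173.66, 173.66]. Speed limits (degrees/s): [136.94, 136.94, 172.46, 180, 180, 180].

### API

Orientations are given as [roll, pitch, yaw] about the fixed x, y, z axes, in that order (R = Rz(yaw) Ry(pitch) Rx(roll)).
In Python, from bench import arm gives the robot as it stands. The module is installed in compiled form; this text tells all that it offers.
- The arm moves only by the tool step_arm, never from a script. Its argument "moves" is a list of rows, each a list of 5 numbers: the opening, from -1 (shut) to 1 (fully open), then the shift along the tool's x, y, z in mm, then the turn about the tool's y in rad. A call has 1 to 8 rows; each row is the pose to reach, as a shift and turn from the pose commanded when the call began, along the tool's axes at that moment; what a row does not reach only later rows make up. A row lasts 1/10 s, in which the tool goes at most 50 mm and 8.59 degrees, less where a joint would pass 70% of its speed; a pose out of reach is approached as far as the arm can. A call with a gripper value outside its range is refused whole. The fingers move at their own pace and stop on an object; the grip force is fixed at half the most. Time passes only in rows, so rows that repeat a pose let the fingers close. It gives the time, the measured TCP pose, the force and the opening at its end, in the units of the state.
- arm.state(): the state, without advancing time (a new reading comes with each control period).
- arm.snapshot(name): name is "side" or "top"; returns the picture (384x512x3 uint8, red, green, blue); there is no depth.
- arm.camera_info(name): a dict with "intrinsics" (3x3 intrinsics, pixels), "R" (3x3) and "t" (3): a world point X has camera coordinates R X + t. Camera axes: x right, y down, z forward; pixel columns grow to the right and rows downward; lengths in m; the calibration is good to about 2 mm. A picture is of the moment at which its call begins. camera_info takes no time and is no camera call.
- arm.sign_off(): hands the job in, once; it reports no verdict.
The state is a dict: "time_s": time; "joint_positions": joint angles; "joint_velocities": joint speeds; "tau": joint torques, N m; "ee_pos": TCP position; "orientation": TCP orientation; "ft_force": force on the tool from outside, world axes, zero at the start; "ft_torque": the same for the moment, N m; "width": opening from 0.0 (shut) to 1.0 (fully open).
Only numpy, scipy, OpenCV 4.12 (cv2) and the standard library are available. Lean on these libraries where they do the work, as an engineer would, in place of code of your own. Each camera call takes 0.05 s, during which the arm holds its last target.

### The job

Shut off the marked air line in the long wooden manifold box on the krar bench. With the fingertips, push the dark sliding cover all the way aside onto the plain half of the box, then push the red valve handle round clockwise until it is fully shut, square across its pipe. Leave the cover open and the black handle as it is, and do not move or pick up the egg, the reamer or the two pegs standing on the bench.

Things in the scene. Friction and masses are not known exactly. Their poses are not given: they have to be found in the camera images.
- box_ref (a point): Reference point of the manifold box, which is fixed to the bench: pale wood, 170 mm (its x) by 520 mm (its y), rim 70 mm above the bench, with low aluminium guide strips (to 79 mm) along its two long edges. Point at rim height on its middle line, box ends at y = -255 and +265 mm. Axes: x across the box away from the robot, y along it, z up.
- bay (a point): Centre of the open mouth of the valve bay, at rim height; axes as the box's. In box axes from box_ref the bay spans y = +10 to +250 mm and x = -70 to +70 mm; its floor is 12 mm above the bench; the half at y = -255 to +10 mm is a solid deck at rim height onto which the cover slides.
- cover (a joint): How far the dark wooden cover has slid along the box towards the box's -y end, in m: 0 = bay wholly covered, 0.24 = end stop, bay open. It starts up to 0.04 open, moves with about 2 N of friction and stays where it is left; it cannot lift off.
- cover_push (a point): Middle of the upright +y face of the raised panel on the cover: the face to push towards the box's -y. The cover is a board 150 by 250 by 10 mm, its top 80 mm above the bench, with a raised block on its middle 110 mm (x) by 100 mm (y) that stands 30 mm higher (top 110 mm above the bench). The point is 95 mm above the bench; axes as the box's.
- red_handle (a joint): Angle of the red (marked) valve handle in rad: 0 = open, handle along its pipe, pointing to the box's -x; 1.57 = shut, at the end stop, pointing to the box's +y, square across the pipe. It grows clockwise seen from above. Starts between 0 and 0.35; about 0.08 N m of friction (some 2 N at the grip), stays where it is left.
- red_pivot (a point): Vertical pivot axis of the red handle, at the mid height of its grip, 51 mm above the bench; axes as the box's (they do not turn with the handle). It lies 30 mm on the box's +x side of the middle line, at y = 75 or 180 mm along the box: which valve has which place changes.
- red_tip (a point): Free end of the red handle, 61 mm from its pivot. The grip is a red bar with a white band near its end, 14 mm wide, from 16 to 61 mm from the pivot, from 44 to 60 mm above the bench. Under the handle a brass pipe runs along the box's x, its top 34 mm above the bench, its valve body's top 40 mm (within 20 mm of the pivot).
- black_pivot (a point): Pivot axis of the black handle, in the other of the two places; same shape and heights as the red one.
- black_tip (a point): Free end of the black handle, 61 mm from its pivot; same size as the red handle, same turning sense, starts between 0 and 0.35 rad. To be left alone.
- egg: Speckled stone polishing egg standing on its flat end, 52 mm across, 60 mm high; origin at its underside. Loose, to be left alone.
- reamer: Bronze pocket reamer lying on the bench, 120 mm long along its x, crossbar 50 mm, 22 mm high; origin on the bench under its middle. Loose, to be left alone.
- peg1: Olive-wood peg standing on its head, 32 mm across the foot, 60 mm high; origin at its underside. Loose, to be left alone.
- peg2: The other olive-wood peg, the same.

How it is judged (in metres and radians):
On the way, in this order (a step that is already met when the one before it is completed fails the run):
1. the cover is pushed all the way aside, the red handle not yet turned (value of joint cover above 0.225 m and value of joint red_handle below 0.6 rad), for 0.1 s.
2. the red handle is pushed shut (value of joint red_handle above 1.45 rad), for 0.2 s.
At the end, for the whole second after the job is handed in: The cover is at least 225 mm of its 240 mm aside, the red handle is turned to at least 1.45 of its 1.57 rad, the tip of the black handle is within 12 mm of its start, and the egg, reamer and pegs are within 15 mm of theirs (value of joint cover above 0.225 m and value of joint red_handle above 1.45 rad and distance of black_tip from where it was at the start of the episode below 0.012 m and distance of each of egg, reamer, peg1, peg2 from where it was at the start of the episode below 0.015 m); the robot touches nothing.
It fails at once if the black handle was turned (not (distance of black_tip from where it was at the start of the episode below 0.012 m)).
It fails at once if the stone egg was moved or lifted (distance of egg from where it was at the start of the episode above 0.015 m).
It fails at once if the bronze reamer was moved or lifted (distance of reamer from where it was at the start of the episode above 0.015 m).
It fails at once if the first olive-wood peg was moved or lifted (distance of peg1 from where it was at the start of the episode above 0.015 m).
It fails at once if the second olive-wood peg was moved or lifted (distance of peg2 from where it was at the start of the episode above 0.015 m).
It also fails if it takes over 51 s, if anything falls off the work surface, if the arm or the gripper's body presses on something with over 40 N, if the wrist force passes 120 N, or if a joint passes its speed limit or range.

## Working session

There is one attempt and no reset: what is moved stays moved. The work goes in short steps, Python scripts to look and compute and a tool call to move; the robot and the scene stay as the last step left them, time stands still between calls to the robot, and variables do not carry over. Pictures are saved under pics/ and viewed, and the job is handed in when it is done.

Besides the shell and the picture viewer there is one more tool, called after ">>>" as name(argument=value, ...) on one line, values as JSON. step_arm: Moves the arm, as the interface text tells. Its arguments: {"type":"object","properties":{"moves":{"type":"array"}},"required":["moves"]}

```bash
mkdir -p pics
python3 - <<'E'
from bench import arm
import cv2,numpy as np
for n in("side","top"):
    im=arm.snapshot(n); cv2.imwrite(f"pics/{n}0.png",cv2.resize(im[:,:,::-1],(800,600),interpolation=cv2.INTER_CUBIC)); cv2.imwrite(f"pics/raw_{n}0.png",im[:,:,::-1])
    c=arm.camera_info(n);print(n,c)
print(arm.state())
E
```

```text
side {'intrinsics': array([[438.05716306,   0.        , 261.59960187],
       [  0.        , 438.05716306, 187.03929106],
       [  0.        ,   0.        ,   1.        ]]), 'R': array([[-0.72820271, -0.68514294,  0.01731917],
       [-0.51997561,  0.53583972, -0.66520761],
       [ 0.446482  , -0.49341153, -0.74645756]]), 't': array([0.40401104, 0.38030343, 0.66897497])}
top {'intrinsics': array([[475.44373936,   0.        , 253.4202825 ],
       [  0.        , 475.44373936, 201.90574804],
       [  0.        ,   0.        ,   1.        ]]), 'R': array([[-7.30037603e-03, -9.99973291e-01,  3.47742723e-04],
       [-9.95137931e-01,  7.23091709e-03, -9.82253089e-02],
       [ 9.82201710e-02, -1.06313366e-03, -9.95164141e-01]]), 't': array([-0.00739158,  0.57305106,  1.16400487])}
{'time_s': 0.1, 'joint_positions': array([-5.71190704e+01,  2.05871858e+01,  6.40061407e-01, -1.97350780e-02,
       -7.01368209e+01, -1.65058331e+01]), 'joint_velocities': array([ 0.01286573, -0.10594949,  0.13477197, -0.0377285 , -0.00671736,
       -0.02810597]), 'tau': array([-2.06230048e-03, -5.84765446e+01,  2.94110548e+01,  6.95442796e+00,
       -3.09919124e-03, -2.99557456e-06]), 'ee_pos': array([ 0.19015065, -0.64721118,  0.23046062]), 'orientation': array([-8.99939364e+01, -8.57575859e-02,  1.06368373e+02]), 'ft_force': array([0.1559182 , 0.07509608, 0.0327007 ]), 'ft_torque': array([ 0.01416002, -0.01917219, -0.01341167]), 'width': 1.0029693274716684}
```

View pics/side0.png

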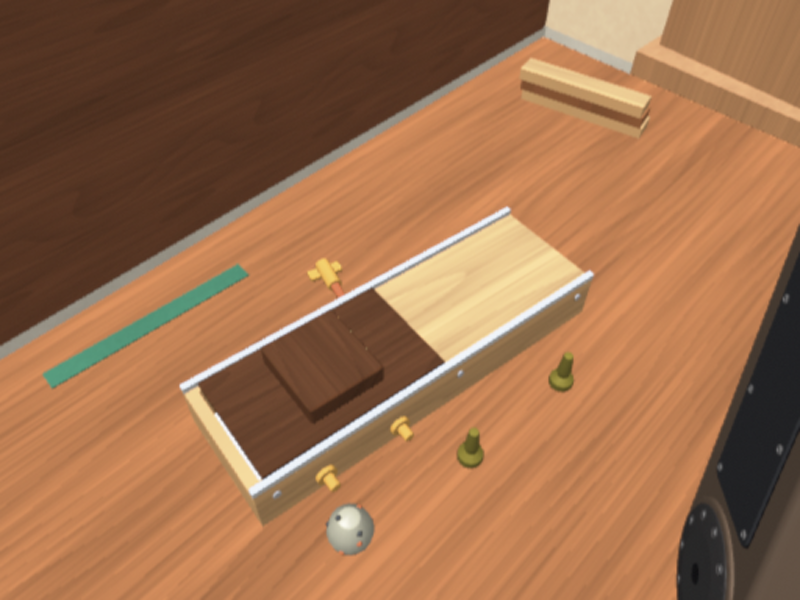

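View pics/top0.png

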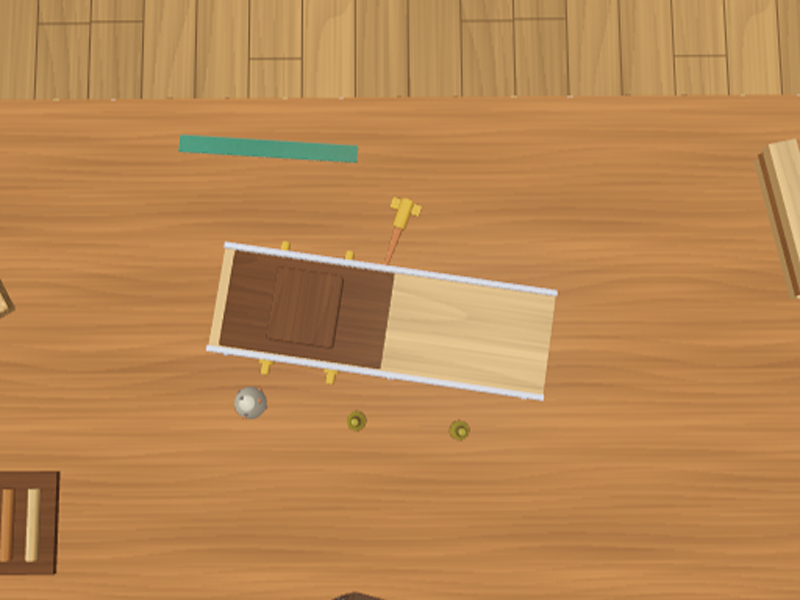

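Top picture: box strip corners at about (226,244), (557,292), (543,398), (207,349). The cover's raised block lies at (278,266)-(343,275)-(333,348)-(267,340). The egg is at (250,403), the pegs at (356,421) and (459,430), and the reamer runs from (405,212) to (388,262).

```bash
cat > h.py <<'E'
from bench import arm
import cv2,numpy as np
def ray(n,uv,z,s=1.0):
    c=arm.camera_info(n);K,R,t=c["intrinsics"],c["R"],c["t"]
    p=np.array([uv[0]*s,uv[1]*s,1.0]);d=R.T@np.linalg.inv(K)@p;o=-R.T@t
    return o+d*(z-o[2])/d[2]
def proj(n,X):
    c=arm.camera_info(n);q=c["intrinsics"]@(c["R"]@np.asarray(X)+c["t"]);return q[:2]/q[2]
E
python3 - <<'E'
from h import *
im=cv2.imread("pics/raw_top0.png")[140:270,125:365]
cv2.imwrite("pics/crop0.png",cv2.resize(im,None,fx=3.3,fy=3.3,interpolation=cv2.INTER_CUBIC))
s=.64
P=[ray("top",p,.079,s) for p in[(226,244),(557,292),(543,398),(207,349)]]
for p in P: print(p)
print([np.linalg.norm(P[i]-P[(i+1)%4]) for i in range(4)])
for i,j in((0,1),(3,2)):
    d=P[i]-P[j];print(np.degrees(np.arctan2(d[1],d[0])))
for i,j in((0,3),(1,2)):
    d=P[i]-P[j];print(np.degrees(np.arctan2(d[1],d[0])))
for p in[(278,266),(343,275),(333,348),(267,340)]:print("blk",ray("top",p,.11,s))
for p in[(250,403),(356,421),(459,430)]:print(ray("top",p,.05,s))
E
```

```text
[0.68126558 0.25125142 0.079     ]
[ 0.60252241 -0.25993198  0.079     ]
[ 0.44033878 -0.23401383  0.079     ]
[0.51855875 0.27783214 0.079     ]
[np.float64(0.5172126839826624), np.float64(0.16424153081901663), np.float64(0.5177882401635708), np.float64(0.16486371776637654)]
81.24293647905982
81.3113176945945
-9.278205248897848
-9.079519394806269
blk [0.6409749  0.16540134 0.11      ]
blk [0.6265905  0.06764824 0.11      ]
blk [0.51697156 0.08255763 0.11      ]
blk [0.52960833 0.18085729 0.11      ]
[0.43553731 0.21675144 0.05      ]
[0.40655363 0.05175445 0.05      ]
[ 0.39154401 -0.10804811  0.05      ]
```

View pics/crop0.png

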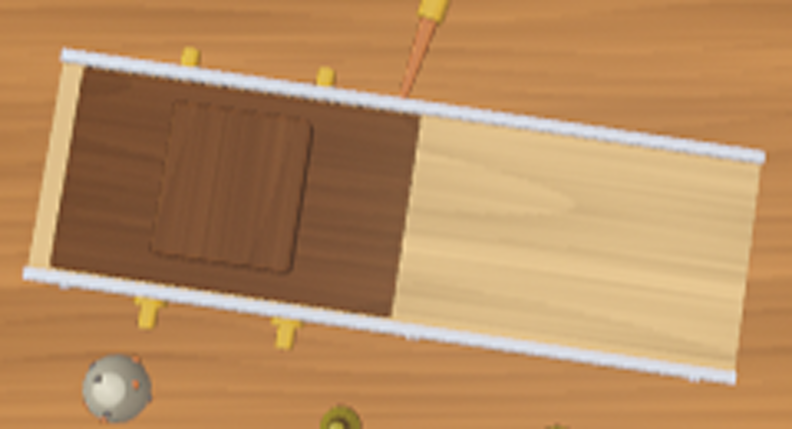

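>>> step_arm(moves=[[-1,35,0,-31,0.06],[-1,70,0,-62,0.12],[-1,106,0,-94,0.18],[-1,141,0,-125,0.24],[-1,177,0,-157,0.3],[-1,212,0,-188,0.36],[-1,248,0,-219,0.4],[-1,283,0,-251,0.44]])

```text
time_s: 0.9
ee_pos: [0.3514, -0.3034, 0.2312]
orientation: [-90.0, -0.0, 81.1]
ft_force: [2.1, -0.4, 0.7]
width: 0.005
```

```bash
cat >> h.py <<'E'
BY=-9.0
xh=np.array([np.cos(np.radians(BY)),np.sin(np.radians(BY)),0]);yh=np.array([-xh[1],xh[0],0])
ref=np.array([.5599,.0039,0])
def tobox(p): d=np.asarray(p)-ref; return np.array([d@xh,d@yh,d[2]])*1000
def toworld(b): return ref+(b[0]*xh+b[1]*yh+np.array([0,0,b[2]]))/1000
def go(*bs):
    from scipy.spatial.transform import Rotation as Ro
    s=arm.state();R=Ro.from_euler("xyz",s["orientation"],degrees=True).as_matrix()
    print("t",s["time_s"],"box",tobox(s["ee_pos"]).round(1),"ori",s["orientation"].round(2),"F",s["ft_force"].round(1),"w",round(s["width"],2))
    print("turn to align",np.radians(s["orientation"][2]-(90+BY)).round(3))
    for b in bs: print(b,"->",(R.T@(toworld(b)-s["ee_pos"])*1000).round(1))
E
python3 -c "
from h import *
go((0,207,231))"
```

```text
t 0.9 box [-157.9 -336.2  231.2] ori [-9.000e+01 -1.000e-02  8.105e+01] F [ 2.1 -0.4  0.7] w 0.01
turn to align 0.001
(0, 207, 231) -> [ 5.430e+02  3.000e-01 -1.584e+02]
```

>>> step_arm(moves=[[-1,47,0,-14,0],[-1,94,0,-28,0],[-1,141,0,-42,0],[-1,188,0,-56,0],[-1,235,0,-70,0],[-1,282,0,-84,0],[-1,329,0,-98,0],[-1,376,0,-112,0]])

```text
time_s: 1.7
ee_pos: [0.52, 0.0511, 0.2313]
orientation: [-90.0, -0.0, 81.2]
ft_force: [1.1, -0.4, 0.6]
width: -0.001
```

>>> step_arm(moves=[[-1,47,0,-12,0],[-1,94,0,-24,0],[-1,141,0,-37,0],[-1,167,0,-47,0],[-1,167,0,-47,0]])

```text
time_s: 2.2
ee_pos: [0.5927, 0.2099, 0.2296]
orientation: [-89.9, 0.1, 81.3]
ft_force: [-0.2, 0.5, 0.4]
width: 0.004
```

```bash
python3 -c "
from h import *
go((0,207,89))"
```

```text
t 2.2 box [2.000e-01 2.086e+02 2.296e+02] ori [-8.993e+01  7.000e-02  8.131e+01] F [-0.2  0.5  0.4] w 0.0
turn to align 0.005
(0, 207, 89) -> [ -1.4 140.6   0. ]
```

>>> step_arm(moves=[[-1,0,40,0,0],[-1,0,80,0,0],[-1,0,110,0,0],[-1,0,110,0,0]])

```text
time_s: 2.6
ee_pos: [0.5887, 0.2047, 0.1166]
orientation: [-89.6, 0.3, 81.1]
ft_force: [-0.2, -0.4, -1.3]
width: -0.002
```

```bash
python3 -c "
from h import *
go((0,207,89))
im=arm.snapshot('side')[:,:,::-1]; cv2.imwrite('pics/s1.png',cv2.resize(im[150:350,80:330],None,fx=3,fy=3,interpolation=cv2.INTER_CUBIC))"
```

```text
t 2.6 box [ -2.9 202.8 116.6] ori [-89.61   0.31  81.1 ] F [-0.2 -0.4 -1.3] w -0.0
turn to align 0.002
(0, 207, 89) -> [ 4.3 27.6 -3.1]
```

View pics/s1.png

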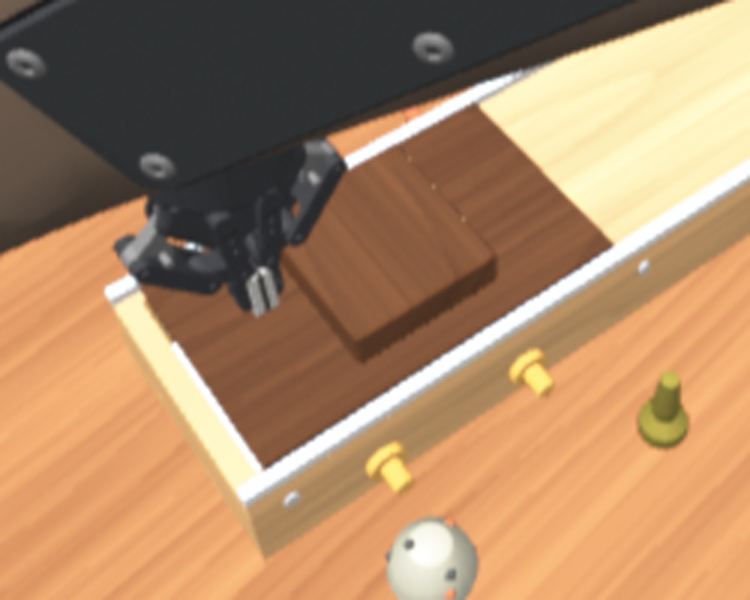

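>>> step_arm(moves=[[-1,4,15,-3,0],[-1,4,28,-3,0],[-1,4,28,-3,0],[-1,4,28,-3,0]])

```text
time_s: 3.05
ee_pos: [0.5955, 0.2103, 0.0936]
orientation: [-90.0, 0.0, 81.2]
ft_force: [0.5, 0.4, -1.3]
width: -0.0
```

```bash
python3 -c "
from h import *
go((0,207,89),(0,-50,89))
im=arm.snapshot('side')[:,:,::-1]; cv2.imwrite('pics/s2.png',cv2.resize(im[180:280,120:260],None,fx=5.5,fy=5.5,interpolation=cv2.INTER_CUBIC))"
```

```text
t 3.05 box [  2.9 209.4  93.6] ori [-9.001e+01  1.000e-02  8.117e+01] F [ 0.5  0.4 -1.3] w -0.0
turn to align 0.003
(0, 207, 89) -> [-2.4  4.6  2.9]
(0, -50, 89) -> [-259.4    4.6    3.6]
```

View pics/s2.png

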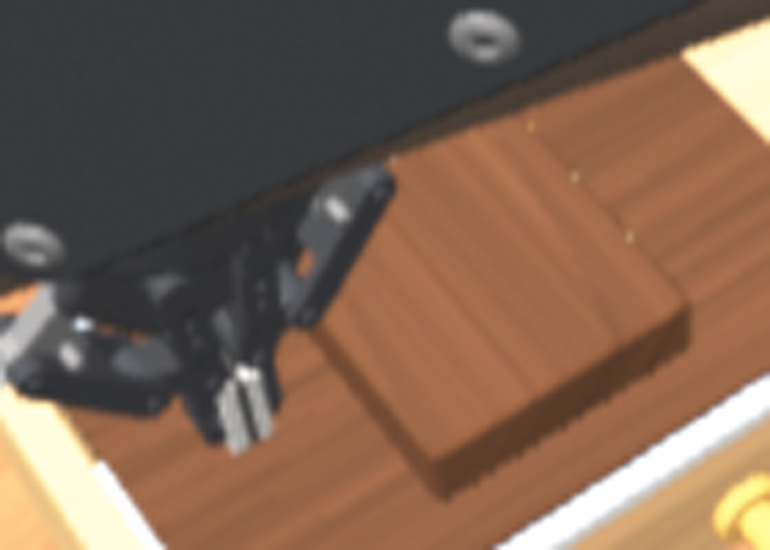

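The side crop shows the shut fingertips in front of the panel's +y face, at about (245,450). The knuckles sit well above the block top, by about 50 mm. I push now.

>>> step_arm(moves=[[-1,-5,5,3,0],[-1,-20,5,3,0],[-1,-35,5,3,0],[-1,-55,5,3,0],[-1,-80,5,3,0],[-1,-105,5,3,0],[-1,-130,5,3,0],[-1,-155,5,3,0]])

```text
time_s: 3.9
ee_pos: [0.5681, 0.0558, 0.0885]
orientation: [-90.0, -0.0, 81.1]
ft_force: [1.0, 3.3, -1.4]
width: 0.001
```

```bash
python3 -c "
from h import *
go((0,-50,89))
"
```

```text
t 3.9 box [ 0.  52.6 88.5] ori [-9.003e+01 -5.000e-02  8.113e+01] F [ 1.   3.3 -1.4] w 0.0
turn to align 0.002
(0, -50, 89) -> [-102.6   -0.6    0.3]
```

>>> step_arm(moves=[[-1,-20,0,0,0],[-1,-40,0,0,0],[-1,-60,0,0,0],[-1,-75,0,0,0],[-1,-85,0,0,0],[-1,-92,0,0,0],[-1,-97,0,0,0]])

```text
time_s: 4.6
ee_pos: [0.5535, -0.0388, 0.0884]
orientation: [-90.0, 0.0, 81.1]
ft_force: [-1.6, 3.1, 1.4]
width: -0.005
```

```bash
python3 -c "
from h import *
go((0,-50,89))
im=arm.snapshot('side')[:,:,::-1]; cv2.imwrite('pics/s3.png',cv2.resize(im[100:340,100:400],None,fx=2.5,fy=2.5,interpolation=cv2.INTER_CUBIC))
"
```

```text
t 4.6 box [  0.4 -43.2  88.4] ori [-89.99   0.    81.15] F [-1.6  3.1  1.4] w -0.0
turn to align 0.003
(0, -50, 89) -> [-6.8 -0.6  0.4]
```

View pics/s3.png

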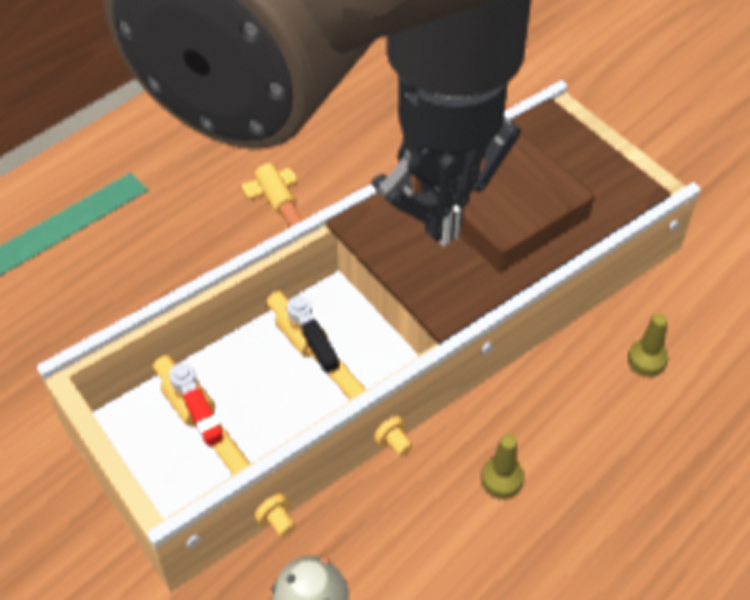

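The bay is open. The red valve is at the y=180 place, with its white-banded tip at about (208,428), and the black one is at y=75. The cover looks nearly at its stop, so I ease on until the force rises.

>>> step_arm(moves=[[-1,-2,0,0,0],[-1,-4,0,0,0],[-1,-6,0,0,0],[-1,-6,0,0,0]])

```text
time_s: 5.05
ee_pos: [0.5532, -0.042, 0.0884]
orientation: [-90.0, -0.2, 81.2]
ft_force: [-2.9, 12.2, 2.1]
width: -0.001
```

>>> step_arm(moves=[[-1,-2,0,0,0],[-1,-4,0,0,0],[-1,-4,0,0,0]])

```text
time_s: 5.35
ee_pos: [0.5533, -0.0424, 0.0884]
orientation: [-90.1, -0.4, 81.2]
ft_force: [-5.7, 33.3, 4.1]
width: -0.004
```

At the end stop: the force climbs with no motion. I back off and rise, then look.

>>> step_arm(moves=[[-1,15,0,0,0],[-1,30,-10,0,0],[-1,30,-50,0,0],[-1,30,-90,0,0],[-1,30,-110,0,0],[-1,30,-110,0,0]])

```text
time_s: 5.95
ee_pos: [0.5589, -0.0181, 0.2027]
orientation: [-90.4, -0.1, 81.2]
ft_force: [0.9, -0.4, -0.2]
width: 0.003
```

```bash
python3 -c "
from h import *
go((-20,140,150))
for n in('side','top'):
  im=arm.snapshot(n)[:,:,::-1]; cv2.imwrite(f'pics/raw4{n}.png',im)
im=cv2.imread('pics/raw4top.png')[140:270,125:275];cv2.imwrite('pics/t4.png',cv2.resize(im,None,fx=4.5,fy=4.5,interpolation=cv2.INTER_CUBIC))
im=cv2.imread('pics/raw4side.png')[200:320,110:270];cv2.imwrite('pics/s4.png',cv2.resize(im,None,fx=5,fy=5,interpolation=cv2.INTER_CUBIC))
"
```

```text
t 5.95 box [  2.4 -21.9 202.7] ori [-9.037e+01 -8.000e-02  8.121e+01] F [ 0.9 -0.4 -0.2] w 0.0
turn to align 0.004
(-20, 140, 150) -> [161.9  52.8  22.2]
```

View pics/t4.png

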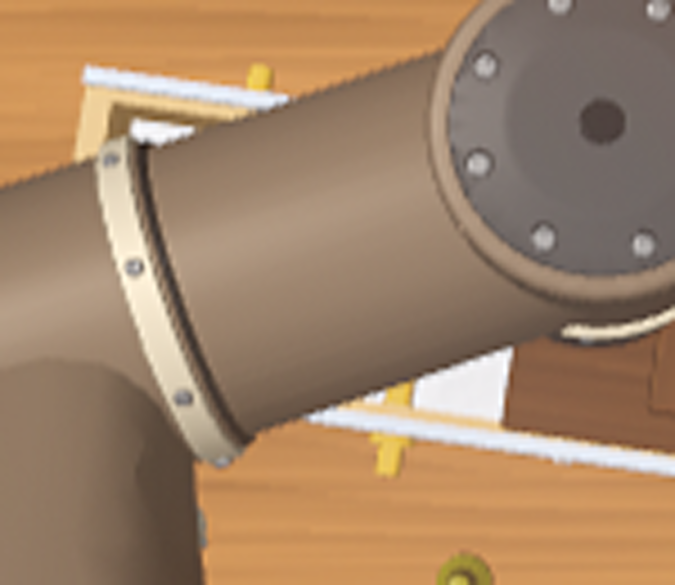

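View pics/s4.png

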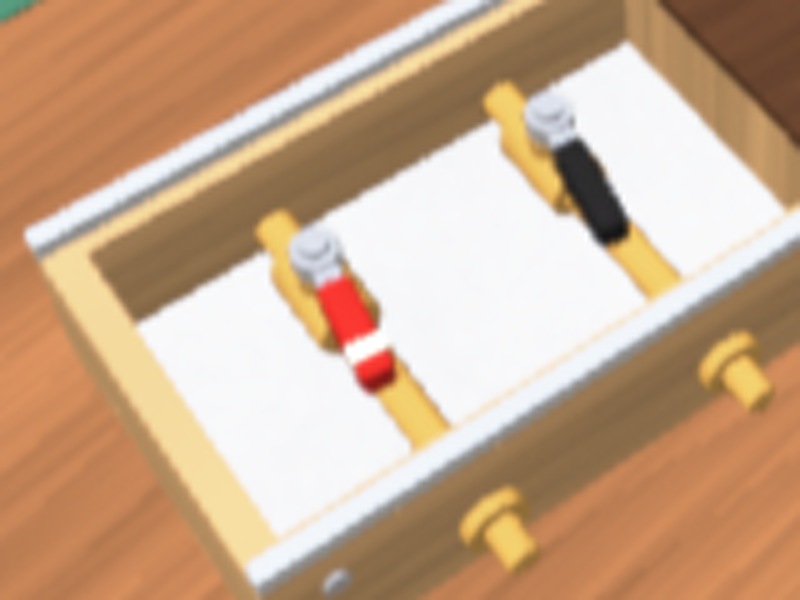

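Side crop: red tip at about (377,372) with its hub at (318,245). Black tip at about (611,228) with its hub at (551,112).

```bash
python3 -c "
from h import *
for n,p,z in(('redtip',(377,370),.06),('redhub',(318,245),.066),('blktip',(611,226),.06),('blkhub',(551,112),.066)):
  print(n,tobox(ray('side',(110+p[0]/5,200+p[1]/5),z)).round(1))
for b in((30,180,51),(30,75,51),(15,-63+3,0)):print(proj('side',toworld(b)))
"
```

```text
redtip [-31.1 188.4  60. ]
redhub [ 23.5 179.7  66. ]
blktip [-31.1  86.9  60. ]
blkhub [22.6 77.1 66. ]
[172.75863654 251.21291526]
[219.39907066 224.08734487]
[276.29969638 212.59976587]
```

>>> step_arm(moves=[[-1,40,0,4,0],[-1,80,15,8,0],[-1,120,35,12,0],[-1,160,60,15,0],[-1,163,80,15,0],[-1,163,90,15,0],[-1,163,90,15,0],[-1,163,90,15,0]])

```text
time_s: 6.85
ee_pos: [0.5671, 0.1441, 0.1085]
orientation: [-90.0, 0.0, 81.1]
ft_force: [0.8, -0.4, 0.3]
width: -0.0
```

```bash
python3 -c "
from h import *
go((-12,140,48))
im=arm.snapshot('side')[:,:,::-1][190:320,100:270];cv2.imwrite('pics/s5.png',cv2.resize(im,None,fx=4.6,fy=4.6,interpolation=cv2.INTER_CUBIC))
"
```

```text
t 6.85 box [-14.8 139.6 108.5] ori [-8.999e+01  4.000e-02  8.113e+01] F [ 0.8 -0.4  0.3] w -0.0
turn to align 0.002
(-12, 140, 48) -> [ 0.5 60.5 -2.8]
```

View pics/s5.png

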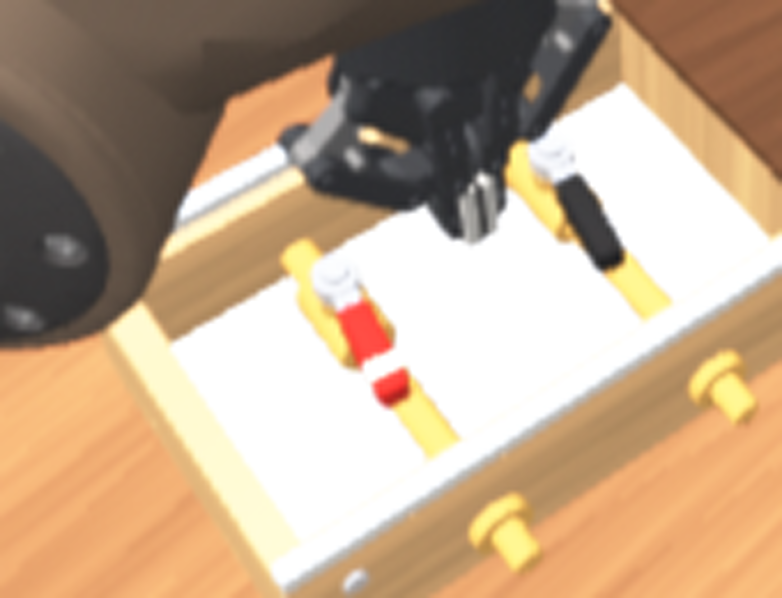

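The fingertips, at (480,215), hang between the two handles: black tip at (605,255), red tip at (392,388). I go down to grip height.

>>> step_arm(moves=[[-1,0,25,0,0],[-1,0,45,0,0],[-1,0,60,0,0],[-1,0,60,0,0],[-1,0,60,0,0]])

```text
time_s: 7.4
ee_pos: [0.5677, 0.1446, 0.0495]
orientation: [-90.1, -0.0, 81.1]
ft_force: [1.2, 1.6, 0.7]
width: 0.002
```

```bash
python3 -c "
from h import *
go(*[(x,y,48) for x,y in((-12.6,166),(-14.6,177),(-13.5,190.5),(-8.4,203),(0,213),(10,220))])
im=arm.snapshot('side')[:,:,::-1];cv2.imwrite('pics/s6.png',cv2.resize(im,None,fx=1.5,fy=1.5,interpolation=cv2.INTER_CUBIC))
"
```

```text
t 7.4 box [-14.3 140.2  49.5] ori [-9.006e+01 -3.000e-02  8.114e+01] F [1.2 1.6 0.7] w 0.0
turn to align 0.002
(-12.6, 166, 48) -> [25.8  1.5 -1.8]
(-14.6, 177, 48) -> [36.8  1.5  0.2]
(-13.5, 190.5, 48) -> [50.3  1.5 -0.9]
(-8.4, 203, 48) -> [62.8  1.5 -6. ]
(0, 213, 48) -> [ 72.8   1.5 -14.5]
(10, 220, 48) -> [ 79.8   1.5 -24.5]
```

View pics/s6.png

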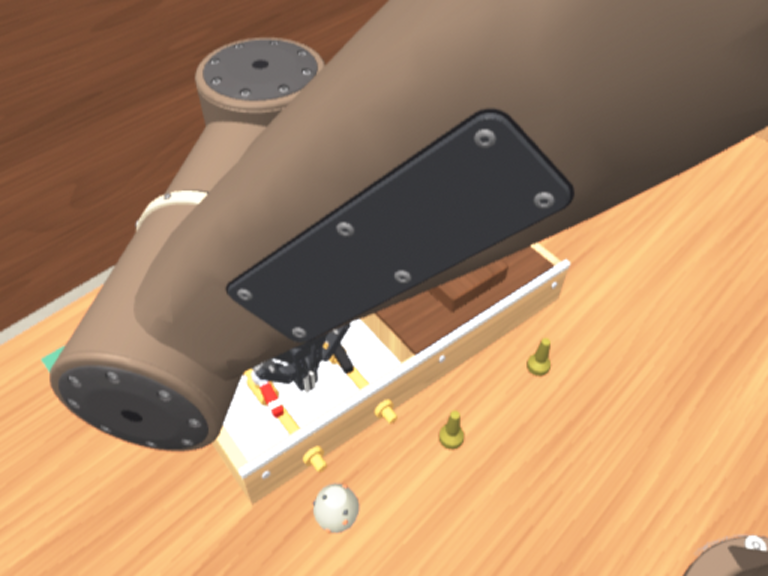

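The fingers, at (308,380), are in the bay between the black handle at (343,357) and the red one at (270,400), with the arm well above. I sweep the arc.

>>> step_arm(moves=[[-1,12,2,-1,0],[-1,24,2,-1,0],[-1,34,2,0,0],[-1,42,2,0,0],[-1,50,2,-1,0],[-1,57,2,-3,0],[-1,63,2,-6,0],[-1,68,2,-10,0]])

```text
time_s: 8.25
ee_pos: [0.5873, 0.2109, 0.0461]
orientation: [-90.0, 0.0, 81.2]
ft_force: [-1.5, -2.7, -0.3]
width: 0.001
```

```bash
python3 -c "
from h import *
go((0,213,48),(10,220,48),(14,220,48))
im=arm.snapshot('side')[:,:,::-1][200:350,120:280];cv2.imwrite('pics/s7.png',cv2.resize(im,None,fx=4,fy=4,interpolation=cv2.INTER_CUBIC))
"
```

```text
t 8.25 box [ -5.3 208.8  46.1] ori [-8.996e+01  2.000e-02  8.117e+01] F [-1.5 -2.7 -0.3] w 0.0
turn to align 0.003
(0, 213, 48) -> [ 4.2 -1.9 -5.3]
(10, 220, 48) -> [ 11.2  -1.9 -15.4]
(14, 220, 48) -> [ 11.2  -1.9 -19.4]
```

View pics/s7.png

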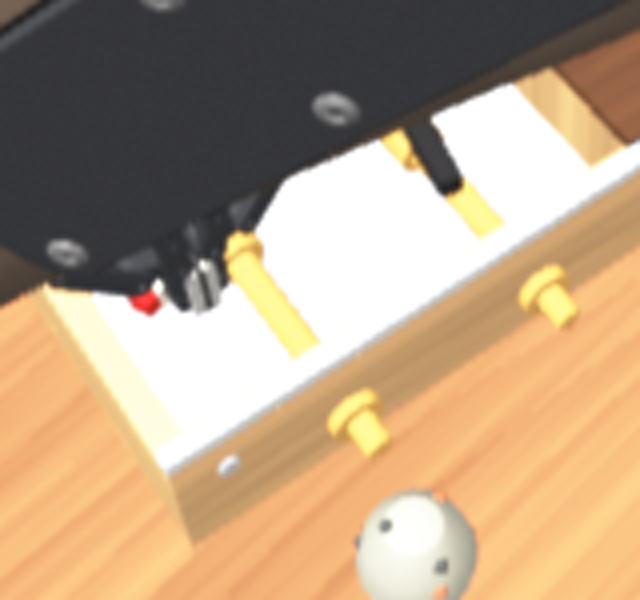

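The red handle is well round, its tip at (145,300) beyond the fingers at (203,290). I finish the arc against the stop.

>>> step_arm(moves=[[-1,4,-2,-5,0],[-1,7,-2,-10,0],[-1,9,-2,-15,0],[-1,9,-2,-18,0],[-1,9,-2,-20,0],[-1,9,-2,-20,0]])

```text
time_s: 8.9
ee_pos: [0.607, 0.2172, 0.0482]
orientation: [-89.9, -0.0, 81.1]
ft_force: [-10.5, 5.1, 3.3]
width: 0.001
```

```bash
python3 -c "
from h import *
go()"
```

```text
t 8.9 box [ 13.2 218.   48.2] ori [-8.986e+01 -3.000e-02  8.114e+01] F [-10.5   5.1   3.3] w 0.0
turn to align 0.003
```

>>> step_arm(moves=[[-1,0,0,-2,0],[-1,0,0,-4,0],[-1,0,0,-4,0],[-1,0,0,-4,0]])

```text
time_s: 9.3
ee_pos: [0.6074, 0.217, 0.048]
orientation: [-89.6, 0.0, 81.1]
ft_force: [-25.8, 10.5, 12.3]
width: -0.001
```

The handle is at its stop: the force rises with no motion. I back away and lift out.

>>> step_arm(moves=[[-1,0,0,12,0],[-1,-5,0,24,0],[-1,-5,-20,24,0],[-1,-5,-60,24,0],[-1,-5,-100,24,0],[-1,-5,-140,24,0],[-1,-5,-150,24,0],[-1,-5,-150,24,0]])

```text
time_s: 10.1
ee_pos: [0.5898, 0.2154, 0.2014]
orientation: [-90.3, -0.3, 81.2]
ft_force: [0.1, 0.1, -0.8]
width: 0.003
```

>>> step_arm(moves=[[-1,-45,0,8,0],[-1,-90,0,16,0],[-1,-135,0,24,0],[-1,-180,0,32,0],[-1,-225,0,40,0],[-1,-270,0,50,0],[-1,-300,0,55,0],[-1,-300,0,55,0]])

```text
time_s: 10.9
ee_pos: [0.4857, -0.0763, 0.1972]
orientation: [-89.9, 0.0, 81.0]
ft_force: [0.5, 0.2, -0.5]
width: 0.006
```

```bash
python3 -c "
from h import *
go()
im=arm.snapshot('side')[:,:,::-1];cv2.imwrite('pics/s8.png',cv2.resize(im[100:350,80:400],None,fx=2.4,fy=2.4,interpolation=cv2.INTER_CUBIC))
im=arm.snapshot('top')[:,:,::-1];cv2.imwrite('pics/t8.png',cv2.resize(im[110:290,100:370],None,fx=2.9,fy=2.9,interpolation=cv2.INTER_CUBIC))
"
```

```text
t 10.9 box [-60.8 -90.8 197.2] ori [-8.993e+01  2.000e-02  8.098e+01] F [ 0.5  0.2 -0.5] w 0.01
turn to align -0.0
```

View pics/s8.png

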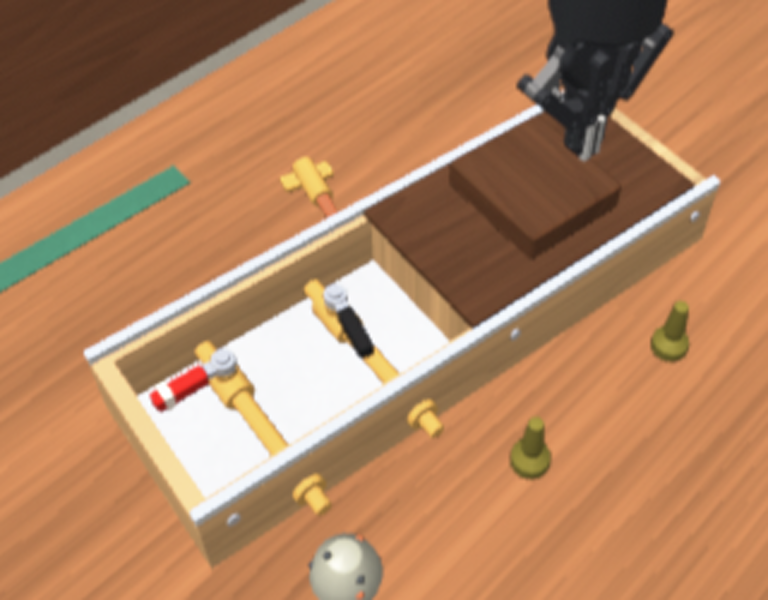

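View pics/t8.png

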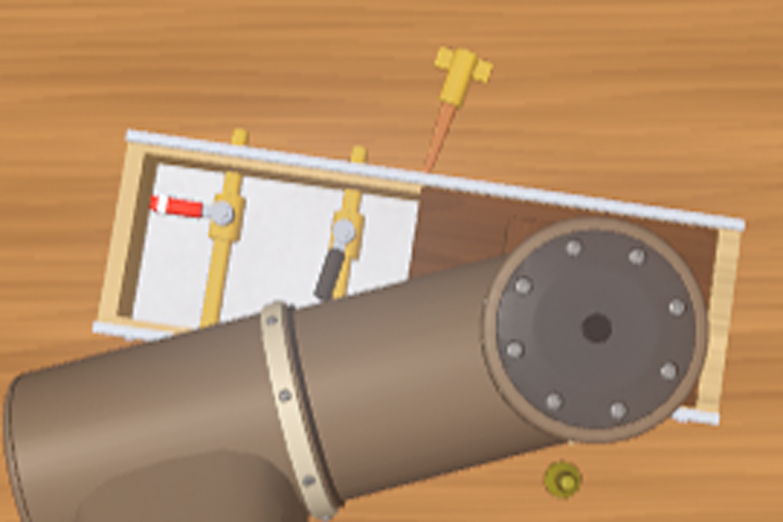

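The side view shows the red handle square across its pipe, its tip at (157,398). The cover's +y edge runs from (365,210) to (472,325), and the black tip is at (361,350). A quick numeric check follows.

```bash
python3 -c "
from h import *
f=lambda p,z:tobox(ray('side',(80+p[0]/2.4,100+p[1]/2.4),z)).round(1)
print('cover edge y (open: ~15)',f((366,210),.08),f((472,325),.08))
print('black tip',f((362,349),.06),'red tip',f((157,400),.06),'red hub',f((223,359),.066))
a=cv2.imread('pics/raw_side0.png').astype(int);b=arm.snapshot('side')[:,:,::-1].astype(int)
d=np.abs(a-b).max(2)
for n,(x,y) in dict(egg=(224,340),peg1=(301,287),peg2=(359,238),reamer=(209,175)).items():print(n,d[y-18:y+18,x-16:x+16].max(), (d[y-18:y+18,x-16:x+16]>40).sum())
"
```

```text
cover edge y (open: ~15) [71.7 12.8 80. ] [-74.5  16.   80. ]
black tip [-30.   89.2  60. ] red tip [ 24.9 237.6  60. ] red hub [ 23.1 181.4  66. ]
egg 9 0
peg1 9 0
peg2 9 0
reamer 82 3
```

```bash
python3 -c "
from h import *
print(arm.sign_off()); go()"
```

```text
the job is handed in; nothing more can be done
None
the job is handed in; nothing more can be done
```

I pushed the cover to its end stop, where the force rose with no more motion. I then swept the red handle, which was at the y = 180 mm place, clockwise to its stop. The arm lifted clear and I handed the job in at about 11 s; no verdict was reported.

**Last checks, from the pictures:**
- **Cover:** its edge is at about y = +13 to +16 mm along the box, against about +15 mm expected when fully open.
- **Red handle:** it points along the box's +y, within about 2° of square by eye. I have no direct reading of its angle.
- **Black tip:** it reads about 2.5 mm from my earlier measurement, which is roughly the measuring error.
- **Egg and pegs:** the image areas around them are unchanged.
- **Reamer:** three pixels in its area changed. I put that down to the cover moving nearby but did not check it further.
- **Contact:** the wrist force was near zero and the gripper was about 0.2 m above the bench, touching nothing.

No check failed or disagreed.

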